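# Complete the stain-remover kit and lift its carrier level

## Robot

A 6-joint arm with a two-finger parallel gripper is mounted at the origin on the work surface. World frame = base frame: x ahead of the robot, y to its left, z up, the work surface at z = 0. Lengths are in m, angles in rad, forces in N, time in s.
With the tool pointing down it reaches from about 0.275 to 1 m from the base axis. Payload 8.4 kg.
Tool frame: the origin (TCP) lies between the finger pads, 19 mm behind the fingertips; this is the grasp point; z points along the fingers, y is the line along which they close (so a half turn about z gives the same grasp; the last joint's range is limited). The gripper opens to 85 mm and grips with 20 to 120 N. Pads are 22 mm wide; open, the fingers measure 114 mm over their backs; the gripper's body (76 mm by 85 mm) begins 54 mm behind the grasp point. The pads swing forward as they close: fully open they stand 13 mm farther back than shut.
Start: joints at [1.184, 0.353, 1.633, -0, 1.155, -0.002], TCP at [0.235, 0.579, 0.25] pointing down, gripper open.
Joint ranges: [-2.63, 2.63], [-0.92, 2.1], [0.06, 2.66], [-1.3, 4.44], [0, 2.69], [-3.02, 3.02]. Speed limits (rad/s): [2.22, 2.22, 2.79, 3.14, 3.14, 3.14].

## Interface

Orientations are given as a unit quaternion [w, x, y, z].
In Python, from workcell import env gives the robot as it stands.
- The arm moves only by the tool apply_moves, never from a script. Its argument "rows" is a list of rows, each a list of 6 numbers: the shift along the tool's x, y, z in m, then the turn, a rotation vector about the tool's x, y, z in degrees. In form: [[dx, dy, dz, ax, ay, az], ...]. A call has 1 to 5 rows; each row shifts and turns the commanded pose from where the row before left it, along the tool's axes as they then stand; what a row does not reach is not made up. A row lasts 1/10 s, in which the tool goes at most 50 mm and 8.59 degrees, less where a joint would pass 70% of its speed; a pose out of reach is approached as far as the arm can. A call with a gripper value outside its range is refused whole. "claw" is the finger opening in m, from 0 to 0.0854, set as the call begins (left out, the last holds). The fingers move at their own pace and stop on an object; the grip force is fixed at half the most. Time passes only in rows, so rows that do not move let the fingers close. It gives the time, the measured TCP pose, the force, the opening and the grip force at its end, in the units of the state.
- env.observe(): the state, without advancing time (a new reading comes with each control period).
- env.grab_frame(name): name is "scene" or "side" or "wrist"; returns a dict with "frame" (400x640x3 uint8, blue, green, red), "K" (3x3 intrinsics, pixels), "R" (3x3) and "t" (3): a world point X has camera coordinates R X + t. Camera axes: x right, y down, z forward; pixel columns grow to the right and rows downward; lengths in m; the calibration is good to about 2 mm. A picture is of the moment at which its call begins. There is no depth.
- env.hand_in(): hands the job in; it is judged then, once.
The state is a dict: "clock": time; "joint_positions": joint angles; "joint_velocities": joint speeds; "joint_efforts": joint torques, N m; "eef_pos": TCP position; "eef_rot": TCP orientation; "force": force on the tool from outside, world axes, zero at the start; "wrist_torque": the same for the moment, N m; "gripper_width": finger opening in m; "gripper_force": force on a finger pad.
Only numpy, scipy, OpenCV 4.12 (cv2) and the standard library are available. Lean on these libraries where they do the work, as an engineer would, in place of code of your own. Each camera call takes 0.05 s, during which the arm holds its last target. There are 200 camera calls.

## Task

Put the slim stain-remover tube, upright and without dropping it in, fully home into the empty slim hole of the bottle carrier and let go of it while the carrier stands on the counter. Then take the carrier by its handle, lift it a hand's breadth (about 10 cm) clear of the counter, level so that nothing in it comes out, and finish holding it there, still and level. Leave the other bottles in their holes and do not disturb the dosing cup, detergent bottle and brush.

Things in the scene. Friction and masses are not known exactly. Their poses are not given: they have to be found in the camera images.
- carrier: grey plastic carrier of a stain-remover kit, loose, about 0.7 kg full: floor 200 x 174 mm, 5 mm thick; deck with six holes, its top 46 mm up; handle bar along the middle between two end uprights 34 mm wide. Origin: centre of the underside; x along the handle, y across, z up. Holes at x = -56, 0, 56, y = -62, 62 mm; five hold bottles (tops 83 mm up). Held at mid-handle it hangs level
- handle_mid (a point): middle of the handle bar, centre of its section, straight above the carrier origin, 146 mm above the underside. The bar runs along the carrier x, 18 mm wide and 18 mm high, its top at 155 mm; nothing at its height within 40 mm sideways; the bottle tops are 54 mm below its underside
- slim_hole (a point): the empty hole, the only slim one (27 mm diameter, at carrier x = -56, y = 62 mm): point on its axis at the carrier floor, where the centre of the tube underside rests when fully home; its mouth is 41 mm higher, in the deck; axes as the carrier
- tube: slim white stain-remover tube, 125 mm tall, 30 to 65 g, upright on the counter: body 24 mm diameter and 85 mm tall with a bevelled foot, above it a grey cap 22 mm diameter and 40 mm tall. Origin: centre of its underside; z up along it. Home in the carrier its top is 130 mm above the carrier underside
- bottle1: round white squeeze bottle, 34 mm diameter, 78 mm tall with its pointed grey cap, standing in its own hole of the carrier; origin: centre of its underside; z up along it. Stays where it is
- bottle2: round white squeeze bottle, 34 mm diameter, 78 mm tall with its pointed grey cap, standing in its own hole of the carrier; origin: centre of its underside; z up along it. Stays where it is
- bottle3: round white squeeze bottle, 34 mm diameter, 78 mm tall with its pointed grey cap, standing in its own hole of the carrier; origin: centre of its underside; z up along it. Stays where it is
- bottle4: round white squeeze bottle, 34 mm diameter, 78 mm tall with its pointed grey cap, standing in its own hole of the carrier; origin: centre of its underside; z up along it. Stays where it is
- bottle5: round white squeeze bottle, 34 mm diameter, 78 mm tall with its pointed grey cap, standing in its own hole of the carrier; origin: centre of its underside; z up along it. Stays where it is
- cup: bystander: white plastic dosing cup, 62 mm across the rim, 60 mm tall; origin: centre of its underside
- detergent: bystander: white detergent bottle with a carrying loop, 62 x 105 mm, 165 mm tall; origin: centre of its underside
- brush: bystander: wooden scrubbing brush lying bristles down, 60 x 150 mm, 38 mm tall; origin: centre of its underside
Not all that is in view belongs to the job. What is shaped like the tube but blue is not meant.

How it is judged:
By the outcome, as a careful person would: the job done as asked, in the order asked, and still so for the second after the job is handed in, while the arm keeps its last pose, push and grip.
It also fails if it takes over 61 s, if anything falls off the work surface, if the arm or the gripper's body presses on something with over 40 N, if the wrist force passes 120 N, or if a joint passes its speed limit or range.

## Working session

There is one attempt and no reset: what is moved stays moved. The work goes in short steps, Python scripts to look and compute and a tool call to move; the robot and the scene stay as the last step left them, time stands still between calls to the robot, and variables do not carry over. Pictures are saved under pics/ and viewed, at most 12 in all, crops included, and the job is handed in when it is done.

Besides the shell and the picture viewer there is one more tool, called after ">>>" by a JSON object that holds its "fn" and its "kwargs". apply_moves: Moves the arm, as the interface text tells. Its arguments: {"type":"object","properties":{"rows":{"type":"array","items":{"type":"array","items":{"type":"number"}}},"claw":{"type":"number"}},"required":["rows"]}

```bash
mkdir -p pics
cat > h.py <<'E'
import numpy as np, cv2
from workcell import env
def grab(n,f=None):
    d=env.grab_frame(n); d={k:np.array(v) for k,v in d.items()}
    if f: cv2.imwrite('pics/'+f,d['frame']); np.savez('pics/'+f[:-4]+'.npz',**d)
    return d
def load(f): return dict(np.load('pics/'+f+'.npz'))
def ray(d,u,v):
    o=-d['R'].T@d['t']; r=d['R'].T@np.linalg.inv(d['K'])@np.array([u,v,1.]); return o,r/np.linalg.norm(r)
def plane(d,u,v,z):
    o,r=ray(d,u,v); return o+r*(z-o[2])/r[2]
def tri(*a):
    A=np.zeros((3,3));b=np.zeros(3);L=[ray(*x) for x in a]
    for o,r in L: P=np.eye(3)-np.outer(r,r);A+=P;b+=P@o
    X=np.linalg.solve(A,b); return X,[np.linalg.norm((np.eye(3)-np.outer(r,r))@(X-o)) for o,r in L]
def proj(d,X):
    c=d['R']@np.asarray(X,float)+d['t']; c=d['K']@c; return c[:2]/c[2]
E
python3 - <<'E'
from h import *
np.set_printoptions(precision=3,suppress=True)
for n in('scene','side','wrist'):
    d=grab(n,n+'0.png'); print(n,-d['R'].T@d['t'],d['R'][2],d['K'][0,0])
s=env.observe();print(s)
E
```

```text
scene [1.287 0.371 0.697] [-0.717 -0.356 -0.599] 386.03397617679445
side [ 0.041 -0.639  0.831] [ 0.476  0.601 -0.642] 449.274142176765
wrist [0.167 0.606 0.373] [ 0.262 -0.108 -0.959] 300.85287327277473
{'clock': 0.15, 'joint_positions': array([ 1.184,  0.353,  1.634,  0.   ,  1.155, -0.002]), 'joint_velocities': array([-0.002, -0.002, -0.002, -0.   , -0.   , -0.001]), 'joint_efforts': array([  0.   , -60.564, -34.234,   0.   ,   0.006,  -0.   ]), 'eef_pos': array([0.234, 0.579, 0.249]), 'eef_rot': array([-0.   ,  0.191,  0.982, -0.001]), 'force': array([ 0.214, -0.588,  0.068]), 'wrist_torque': array([-0.043, -0.016, -0.026]), 'gripper_force': 0.0, 'gripper_width': 0.0855654146200963}
```

View pics/scene0.png

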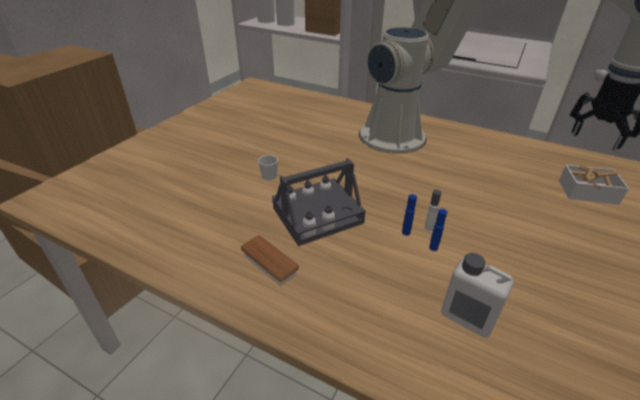

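View pics/side0.png

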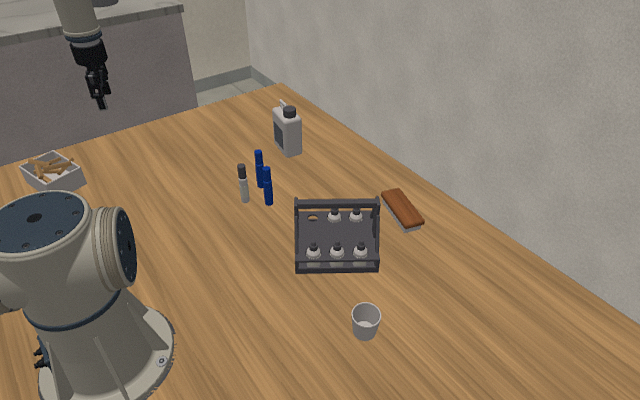

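Scene: the white tube with its grey cap is at about (433,210), with blue decoys at (409,215) and (437,230). The carrier is around (318,200) and its empty hole is near (347,208). Side: tube (243,185), blue decoys (259,168) and (268,187), empty hole (312,217). The cup, brush and detergent are all clear of these.

Run:
```python
from h import *
a=cv2.imread('pics/scene0.png');b=cv2.imread('pics/side0.png')
A=cv2.resize(a[150:260,265:465],(800,440),interpolation=cv2.INTER_CUBIC)[:, :]
B=cv2.resize(b[140:290,230:390],(480,450),interpolation=cv2.INTER_CUBIC)
A=cv2.resize(a[150:250,265:375],(440,400),interpolation=cv2.INTER_CUBIC)
B=cv2.resize(b[190:280,285:390],(420,360))[:, :360]
im=np.zeros((600,800,3),np.uint8);im[:400,:440]=A;im[:360,440:]=B
im[400:600,:400]=cv2.resize(a[185:255,395:465],(400,400))[:200] if 0 else cv2.resize(a[185:255,395:465],(200,200))[:200].repeat(1,0).repeat(2,1)
im[400:600,400:720]=cv2.resize(b[145:210,230:334],(320,200))
cv2.imwrite('pics/c1.png',im)
# white/grey tube masks: print cap/body
```

```text
(no output)
```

View pics/c1.png

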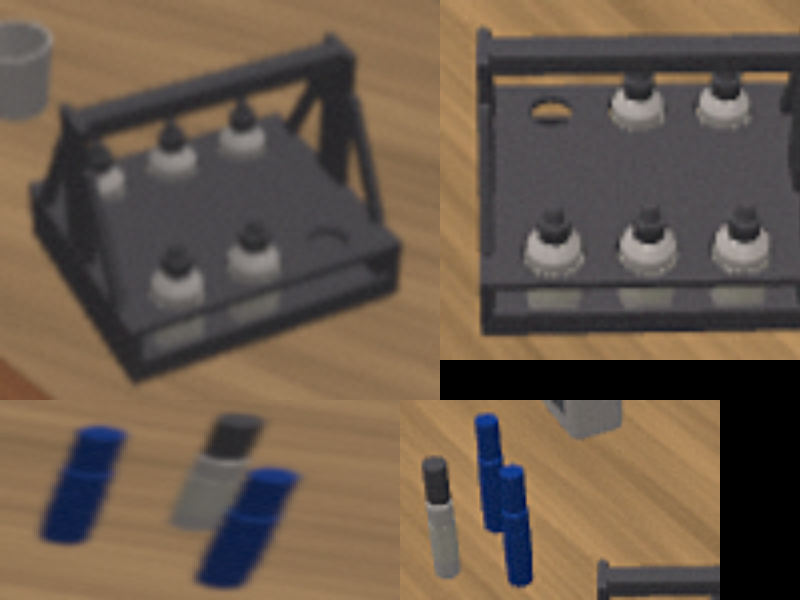

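Run:
```python
from h import *
np.set_printoptions(precision=4,suppress=True)
S=load('scene0');D=load('side0')
print('tubetop',tri((S,437,192),(D,241,165.1)),plane(S,437,192,.125),plane(D,241,165.1,.125))
print('tubebase',tri((S,429.5,226.5),(D,245.6,200.3)),plane(D,245.6,200.3,0))
sc=lambda u,v:(S,265+u/4,150+v/4); sd=lambda u,v:(D,285+(u-440)/4,190+v/4)
print('hole',plane(*sc(327,238),.046),plane(*sd(550,110),.046))
# caps: side front row = near robot ; scene back row
P=[]
for a,b in [((98,150),(554,212)),((172,128),(650,210)),((243,102),(746,210)),((178,250),None),((255,226),None)]:
    print(plane(*sc(*a),.081),plane(*sd(*b),.081) if b else '')
for u,v in[(554,212),(650,210),(746,210),(640,75),(726,75)]: print('sd',plane(*sd(u,v),.081))
# blues: masks
for d,n in((S,'S'),(D,'D')):
    hsv=cv2.cvtColor(d['frame'],cv2.COLOR_BGR2HSV);m=cv2.inRange(hsv,(110,150,40),(130,255,255))
    m[:, :200]=0
    k,l,st,c=cv2.connectedComponentsWithStats(m)
    for i in range(1,k):
        if st[i,4]>60:
            x,y,w,h,_=st[i]
            print(n,st[i],'top~',plane(d,x+w*.7 if n=='S' else x+w*.4,y+1.5,.125))
```

```text
tubetop (array([0.4578, 0.2675, 0.1236]), [np.float64(0.0006493741207274627), np.float64(0.0006493741207273553)]) [0.459  0.2681 0.125 ] [0.4571 0.2648 0.125 ]
tubebase (array([0.4557, 0.2665, 0.0041]), [np.float64(0.0032345022456282744), np.float64(0.0032345022456282987)]) [0.4586 0.267  0.    ]
hole [0.5405 0.0591 0.046 ] [0.5411 0.0562 0.046 ]
[ 0.5682 -0.1021  0.081 ] [ 0.4697 -0.0472  0.081 ]
[ 0.5212 -0.0707  0.081 ] [ 0.5157 -0.0787  0.081 ]
[ 0.4687 -0.0421  0.081 ] [ 0.561  -0.1116  0.081 ]
[ 0.636  -0.0015  0.081 ] 
[0.5914 0.03   0.081 ] 
sd [ 0.4697 -0.0472  0.081 ]
sd [ 0.5157 -0.0787  0.081 ]
sd [ 0.561  -0.1116  0.081 ]
sd [0.584  0.0184 0.081 ]
sd [ 0.6281 -0.0135  0.081 ]
S [403 195  13  39 257] top~ [0.5074 0.2182 0.125 ]
S [431 210  15  40 282] top~ [0.5314 0.2973 0.125 ]
D [255 150  18  55 401] top~ [0.5359 0.2876 0.125 ]
```

```bash
cat >> h.py <<'E'
from scipy.spatial.transform import Rotation as Ro
def go(p,ya,extra=0):
    """needed turn (deg, tool rotvec), then shift in the tool frame after the turn"""
    s=env.observe();q=s['eef_rot'];R0=Ro.from_quat(np.r_[q[1:],q[0]])
    y=np.radians(ya);Y=np.array([np.cos(y),np.sin(y),0]);Z=np.array([0,0,-1.]);X=np.cross(Y,Z)
    R1=Ro.from_matrix(np.c_[X,Y,Z]);np.set_printoptions(precision=4,suppress=True)
    print('pos',s['eef_pos'],'f',s['force'],'w',s['gripper_width'],'turn',(R0.inv()*R1).as_rotvec(True),'shift mm',1000*R1.inv().apply(np.array(p)-s['eef_pos']))
E
python3 -c "
from h import *
go([.457,.267,.25],54.8)"
```

```text
pos [0.2345 0.579  0.2494] f [ 0.2142 -0.5884  0.0677] w 0.0855654146200963 turn [-0.0593  0.0066 13.1533] shift mm [-361.6777 -126.6728   -0.5624]
```

>>> {"fn": "apply_moves", "kwargs": {"rows": [[0,0,0,0,0,6.6],[0,0,0,0,0,6.6]], "claw": 0.06}}

```text
clock: 0.35
eef_pos: [0.2345, 0.5791, 0.2496]
eef_rot: [-0.0, 0.305, 0.952, -0.0]
force: [-0.4, -0.6, 0.5]
gripper_width: 0.0602
gripper_force: 0.0
```

>>> {"fn": "apply_moves", "kwargs": {"rows": [[-0.04,-0.014,0,0,0,0],[-0.04,-0.014,0,0,0,0],[-0.04,-0.014,0,0,0,0],[-0.04,-0.014,0,0,0,0],[-0.04,-0.014,0,0,0,0]]}}

```text
clock: 0.85
eef_pos: [0.3581, 0.4052, 0.2498]
eef_rot: [-0.0, 0.303, 0.953, -0.0]
force: [-0.0, -0.1, -0.0]
gripper_width: 0.0603
gripper_force: 0.0
```

>>> {"fn": "apply_moves", "kwargs": {"rows": [[-0.04,-0.014,0,0,0,0],[-0.04,-0.014,0,0,0,0],[-0.04,-0.014,0,0,0,0],[-0.04,-0.014,0,0,0,0],[0,0,0,0,0,0]]}}

```text
clock: 1.35
eef_pos: [0.4581, 0.2651, 0.2499]
eef_rot: [0.001, 0.305, 0.953, -0.0]
force: [-0.4, -0.2, -0.2]
gripper_width: 0.0601
gripper_force: 0.0
```

```bash
python3 -c "
from h import *
go([.457,.267,.25],54.8); grab('wrist','w1.png')
s=env.observe();print(s['joint_positions'])"
```

```text
pos [0.4581 0.2651 0.2499] f [-0.4186 -0.2259 -0.2394] w 0.06012079142822251 turn [-0.0348  0.0741 -0.2595] shift mm [ 1.9835  0.9614 -0.1029]
[ 0.5257  0.2043  1.8376 -0.0002  1.1    -0.4262]
```

View pics/w1.png

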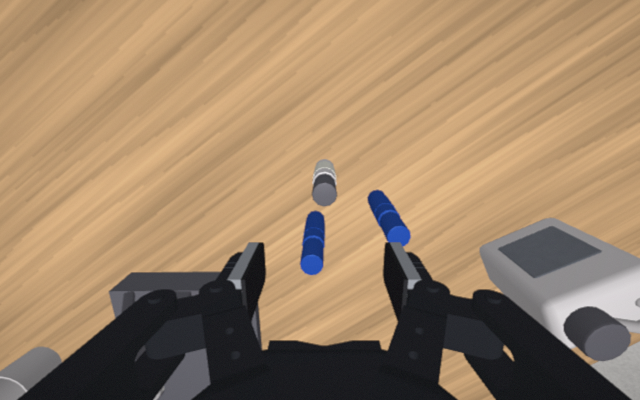

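The wrist view shows the tube's cap top at (324,194) and the blue tops at (311,264) and (398,236).

```bash
python3 -c "
from h import *
d=load('w1')
g=d['frame'];print(g[194,310:340].mean(1).astype(int),g[180:212,324].mean(1).astype(int))
for p in((324,194),(311,264),(398,236)): print(plane(d,*p,.125))
print(proj(d,env.observe()['eef_pos']))
go([.457,.267,.25],54.8)"
```

```text
[145 125 107 110 112 113 112 113 114 114 114 114 114 114 112 113 113 114
 113 112 113 112 112 112 112 109 115 143 160 160] [ 70  69  86 125 129 124 122 121 119 119 117 119 116 115 112 112 112 112
 111 109 110 110 109 108 108 107 137 157 168 178 182 184]
[0.45464725 0.26668993 0.125     ]
[0.50223416 0.21803341 0.125     ]
[0.52488433 0.29796249 0.125     ]
[326.76111116 270.54241819]
pos [0.4569 0.2667 0.2498] f [-0.5807  0.0958  0.0832] w 0.0597164942151696 turn [-0.0209  0.0038 -0.2574] shift mm [ 0.088   0.2749 -0.1702]
```

>>> {"fn": "apply_moves", "kwargs": {"rows": [[0.001,-0.0005,0.035,0,0,0],[0,0,0.035,0,0,0],[0,0,0.035,0,0,0],[0,0,0.03,0,0,0],[0,0,0.01,0,0,0]]}}

```text
clock: 1.9
eef_pos: [0.4525, 0.2687, 0.1022]
eef_rot: [-0.002, 0.302, 0.953, -0.002]
force: [0.0, -0.3, 0.5]
gripper_width: 0.0602
gripper_force: 0.0
```

>>> {"fn": "apply_moves", "kwargs": {"rows": [[0,0,0,0,0,0],[0,0,0,0,0,0],[0,0,0,0,0,0],[0,0,0,0,0,0],[0,0,0,0,0,0]], "claw": 0.0}}

```text
clock: 2.4
eef_pos: [0.4557, 0.2694, 0.1064]
eef_rot: [0.001, 0.303, 0.953, 0.001]
force: [-0.3, 1.1, 8.2]
gripper_width: 0.0204
gripper_force: 58.9
```

```bash
python3 -c "
from h import *
go([.457,.267,.105],54.8);print(env.observe()['gripper_force'])"
```

```text
pos [0.4557 0.2694 0.1064] f [-0.3327  1.059   8.2292] w 0.02037665867213759 turn [ 0.1481  0.062  -0.0528] shift mm [-2.4221 -1.2351  1.4456]
58.88442277908325
```

>>> {"fn": "apply_moves", "kwargs": {"rows": [[0,0,-0.01,0,0,0],[0,0,-0.03,0,0,0],[0,0,-0.04,0,0,0],[0,0,-0.04,0,0,0],[0,0,-0.03,0,0,0]]}}

```text
clock: 2.9
eef_pos: [0.4551, 0.2689, 0.2584]
eef_rot: [0.001, 0.303, 0.953, 0.001]
force: [0.7, 0.8, 0.1]
gripper_width: 0.0207
gripper_force: 58.7
```

```bash
python3 -c "
from h import *
go([.56,.11,.255],54.8)"
```

```text
pos [0.4551 0.2689 0.2584] f [0.6912 0.8014 0.0773] w 0.020749697882285492 turn [ 0.1282  0.0604 -0.0568] shift mm [-177.3173  -69.3563    3.3764]
```

>>> {"fn": "apply_moves", "kwargs": {"rows": [[-0.035,-0.014,0,0,0,0],[-0.035,-0.014,0,0,0,0],[-0.035,-0.014,0,0,0,0],[-0.035,-0.014,0,0,0,0],[-0.035,-0.014,0,0,0,0]]}}

```text
clock: 3.4
eef_pos: [0.5578, 0.1092, 0.256]
eef_rot: [0.0, 0.303, 0.953, 0.0]
force: [0.3, 0.1, -0.6]
gripper_width: 0.0204
gripper_force: 58.7
```

>>> {"fn": "apply_moves", "kwargs": {"rows": [[0,0,0,0,0,0],[0,0,0,0,0,0],[0,0,0,0,0,0]]}}

```text
clock: 3.7
eef_pos: [0.5566, 0.1112, 0.2553]
eef_rot: [-0.0, 0.303, 0.953, 0.0]
force: [-0.6, 0.2, -1.3]
gripper_width: 0.0207
gripper_force: 58.7
```

```bash
python3 -c "
from h import *
go([.541,.057,.255],54.8)
w=grab('wrist','w2.png')['frame'];a=grab('scene','scene2.png')['frame'];b=grab('side','side2.png')['frame']
im=np.zeros((600,800,3),np.uint8);im[:400,:640]=w
im[400:]=0
p=proj(load('scene2'),[.56,.11,.2]);q=proj(load('side2'),[.56,.11,.2]);print(p,q)
def crop(f,p,w=50): x,y=int(p[0])-w,int(p[1])-w; print(x,y); return cv2.resize(f[y:y+2*w,x:x+2*w],(400,400))
im2=np.hstack([crop(a,p),crop(b,q)]);cv2.imwrite('pics/c2.png',im2)
"
```

```text
pos [0.5566 0.1112 0.2553] f [-0.6202  0.1942 -1.2715] w 0.020653782524327702 turn [ 0.0009 -0.0268 -0.0381] shift mm [-18.475  -53.3342   0.2586]
[365.8793 169.8247] [305.9133 156.1264]
315 119
255 106
```

View pics/w2.png

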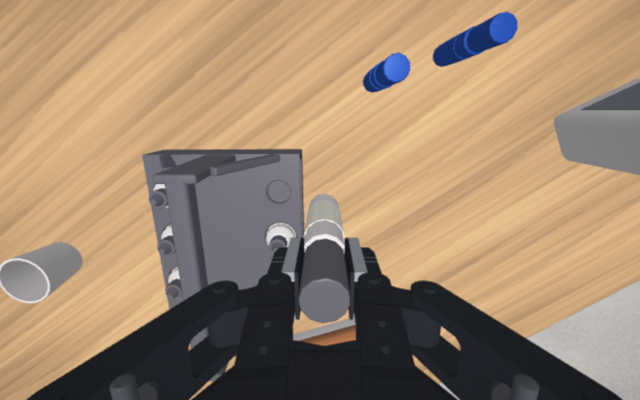

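View pics/c2.png

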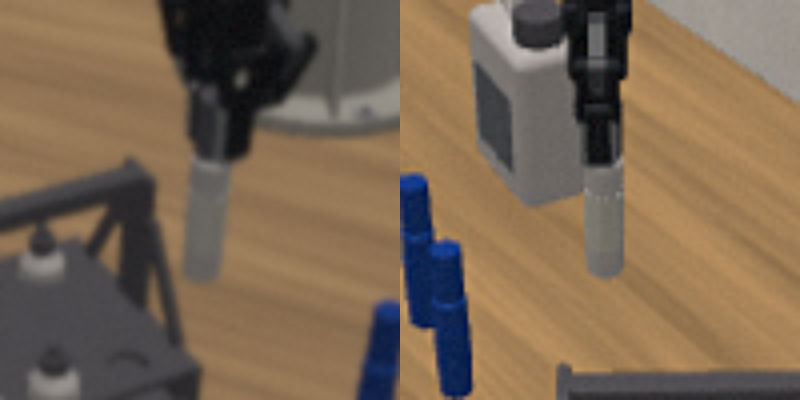

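The wrist view shows the empty hole at about (279,191) and the tube held straight. In the crops the tube hangs upright.

```bash
python3 -c "
from h import *
np.set_printoptions(precision=4,suppress=True)
d=load('w2');S=load('scene2');D=load('side2')
g=cv2.cvtColor(d['frame'],cv2.COLOR_BGR2GRAY)
c=g[172:210,260:298];print('row191',c[19].tolist());print('col279',c[:,19].tolist())
print('hole w',plane(d,279,191,.046))
hs=proj(S,plane(d,279,191,.046));print(hs,proj(D,plane(d,279,191,.046)))
print('base',tri((S,315+201/4,119+267/4),(D,255+205/4,106+266/4)))
print('joint',tri((S,315+210/4,119+166/4),(D,255+203/4,106+170/4)))
# body midline in scene & side: bright mask rows
g2=cv2.resize(c,(760,760),interpolation=cv2.INTER_CUBIC)
cv2.imwrite('pics/c3.png',cv2.resize(cv2.normalize(g2,None,0,255,32),(500,500)))
"
```

```text
row191 [119, 118, 118, 119, 119, 108, 94, 93, 108, 119, 119, 120, 118, 120, 119, 119, 118, 119, 119, 118, 119, 118, 119, 119, 119, 121, 119, 119, 121, 117, 109, 110, 120, 121, 120, 119, 120, 121]
col279 [122, 122, 123, 123, 122, 121, 121, 116, 104, 116, 121, 120, 121, 121, 119, 119, 120, 120, 119, 118, 119, 119, 118, 120, 118, 119, 118, 118, 119, 113, 87, 99, 110, 116, 118, 118, 117, 118]
hole w [0.5396 0.0595 0.046 ]
[347.0192 209.3558] [311.2632 217.0379]
base (array([0.5584, 0.1098, 0.1518]), [np.float64(0.0018354406842177014), np.float64(0.001835440684217691)])
joint (array([0.5582, 0.1099, 0.224 ]), [np.float64(0.001467360879532668), np.float64(0.001467360879532734)])
```

View pics/c3.png

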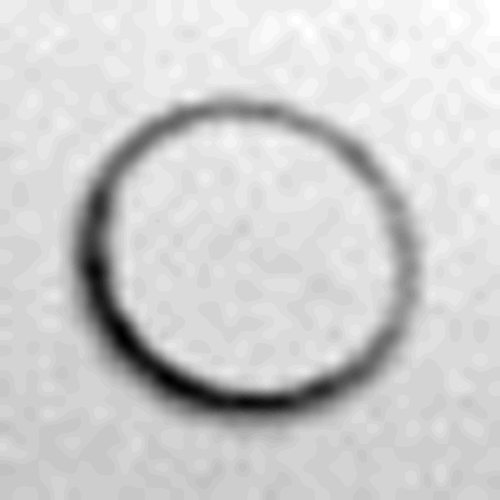

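>>> {"fn": "apply_moves", "kwargs": {"rows": [[-0.008,-0.0265,0,0,0,0],[-0.0077,-0.0262,0,0,0,0],[0,0,0.03,0,0,0],[0,0,0.03,0,0,0],[0,0,0.022,0,0,0]]}}

```text
clock: 4.35
eef_pos: [0.5388, 0.059, 0.1717]
eef_rot: [-0.0, 0.302, 0.953, -0.0]
force: [0.0, 0.2, -0.7]
gripper_width: 0.0207
gripper_force: 58.8
```

>>> {"fn": "apply_moves", "kwargs": {"rows": [[0,0,0,0,0,0],[0,0,0,0,0,0],[0,0,0,0,0,0]]}}

```text
clock: 4.65
eef_pos: [0.5406, 0.059, 0.1744]
eef_rot: [0.001, 0.302, 0.953, 0.0]
force: [-0.1, 0.5, -0.9]
gripper_width: 0.021
gripper_force: 58.8
```

```bash
python3 -c "
from h import *
go([.5402,.0583,.165],54.8)
a=grab('scene','scene3.png')['frame'];b=grab('side','side3.png')['frame'];w=grab('wrist','w3.png')['frame']
def crop(f,x,y,w=30): x-=w;y-=w; return cv2.resize(f[y:y+2*w,x:x+2*w],(400,400),interpolation=cv2.INTER_CUBIC)
im=np.hstack([crop(a,347,200),crop(b,311,208)])
cv2.imwrite('pics/c4.png',im)
print(proj(load('w3'),[.54,.058,.06]))
"
```

```text
pos [0.5406 0.059  0.1744] f [-0.1149  0.5467 -0.8577] w 0.021003715633418647 turn [ 0.0769  0.0887 -0.0095] shift mm [-0.1139 -0.8085  9.3974]
[323.2885 201.7575]
```

View pics/c4.png

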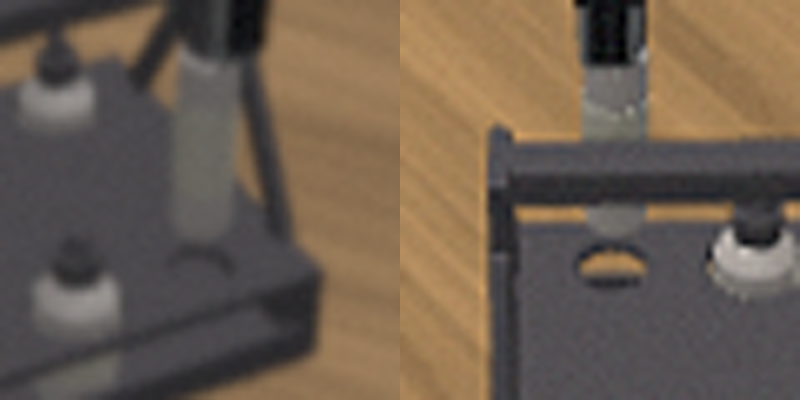

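The crops show the tube just above the hole. Scene: tube foot x≈203, hole x≈201. Side: tube x≈615, hole (613,268).

```bash
python3 -c "
from h import *
np.set_printoptions(precision=4,suppress=True)
S=load('scene3');D=load('side3');k=60/400
f=lambda u,v:(S,317+u*k-.4,170+v*k-.4); g=lambda u,v:(D,281+(u-400)*k-.4,178+v*k-.4)
b=tri(f(203,225),g(615,220));h=tri(f(201,266),g(613,268));print(b,h,(h[0]-b[0]))
d=(h[0]-b[0]);print('tool x,y mm',1000*(d[:2]@[-.817,.577]),1000*(d[:2]@[.577,.817]))
W=load('w3');gr=cv2.cvtColor(W['frame'],cv2.COLOR_BGR2GRAY);cv2.imwrite('pics/c5.png',cv2.resize(W['frame'][130:330,220:420],(600,600),interpolation=cv2.INTER_CUBIC))
"
```

```text
(array([0.5427, 0.0586, 0.0679]), [np.float64(0.0011729800541195677), np.float64(0.0011729800541197325)]) (array([0.5406, 0.0576, 0.0449]), [np.float64(0.0015152454325783656), np.float64(0.001515245432578374)]) [-0.0021 -0.001  -0.0229]
tool x,y mm 1.105951951697272 -2.010838224905474
```

View pics/c5.png

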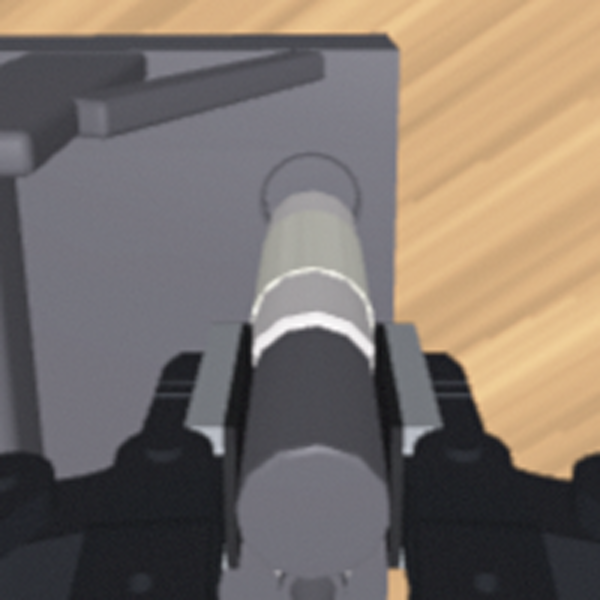

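The wrist view shows the hole spanning x 261–361 with its far rim at y=153. The tube foot's centre is at x≈313 and its far edge at y≈190, so it is nearly aligned.

```bash
python3 -c "
from h import *
np.set_printoptions(precision=4,suppress=True)
W=load('w3');c=lambda u,v:(W,220+u/3-.33,130+v/3-.33)
T=np.array([[-.817,.577],[.577,.817]])
p0=np.array([.5406,.059])
far=plane(*c(311,153),.046)[:2];L=plane(*c(261,202),.046)[:2];R=plane(*c(361,202),.046)[:2]
print('hole L R far',1000*T@(L-p0),1000*T@(R-p0),1000*T@(far-p0))
print('foot far',1000*T@(plane(*c(313,190),.068)[:2]-p0))
top=[plane(*c(*q),.193)[:2] for q in((312.5,446),(238,515),(389,515),(312.5,580))]
for t in top: print('cap',1000*T@(t-p0))
print(W['R']@np.r_[T[0],0],W['R']@np.r_[T[1],0])
"
```

```text
hole L R far [ -0.0442 -15.6817] [-0.0741 13.4219] [14.5573 -1.1136]
foot far [ 9.6499 -0.5779]
cap [ 9.1875 -0.8393]
cap [ -1.3672 -10.9259]
cap [-1.4011  9.5054]
cap [-11.8436  -0.8547]
[-0.0006 -0.9587 -0.285 ] [ 1.0002 -0.001   0.0013]
```

>>> {"fn": "apply_moves", "kwargs": {"rows": [[0.0011,-0.001,0.005,0,0,0],[0,0,0.007,0,0,0],[0,0,0.005,0,0,0],[0,0,0.005,0,0,0],[0,0,0.004,0,0,0]]}}

```text
clock: 5.3
eef_pos: [0.5382, 0.0584, 0.1463]
eef_rot: [-0.0, 0.303, 0.953, -0.0]
force: [1.1, -0.2, 1.3]
gripper_width: 0.0209
gripper_force: 58.8
```

>>> {"fn": "apply_moves", "kwargs": {"rows": [[0,0,0.003,0,0,0],[0,0,0.003,0,0,0],[0,0,0,0,0,0]]}}

```text
clock: 5.6
eef_pos: [0.5382, 0.0584, 0.1406]
eef_rot: [-0.0, 0.303, 0.953, -0.0]
force: [-0.5, 0.6, -0.3]
gripper_width: 0.0209
gripper_force: 58.7
```

>>> {"fn": "apply_moves", "kwargs": {"rows": [[0,0,0.006,0,0,0],[0,0,0.006,0,0,0],[0,0,0.006,0,0,0],[0,0,0.004,0,0,0],[0,0,0.003,0,0,0]]}}

```text
clock: 6.1
eef_pos: [0.5381, 0.0584, 0.1154]
eef_rot: [-0.0, 0.303, 0.953, -0.0]
force: [0.0, 0.8, -0.2]
gripper_width: 0.0205
gripper_force: 58.7
```

>>> {"fn": "apply_moves", "kwargs": {"rows": [[0,0,0.001,0,0,0],[0,0,0.001,0,0,0],[0,0,0,0,0,0]]}}

```text
clock: 6.4
eef_pos: [0.5382, 0.0583, 0.1139]
eef_rot: [-0.0, 0.303, 0.953, -0.0]
force: [0.2, -0.2, -0.7]
gripper_width: 0.0204
gripper_force: 58.7
```

>>> {"fn": "apply_moves", "kwargs": {"rows": [[0,0,0.001,0,0,0],[0,0,0.001,0,0,0],[0,0,0.001,0,0,0],[0,0,0,0,0,0]]}}

```text
clock: 6.8
eef_pos: [0.5385, 0.0584, 0.1115]
eef_rot: [0.0, 0.303, 0.953, 0.0]
force: [-0.9, -0.1, 5.6]
gripper_width: 0.0206
gripper_force: 59.5
```

>>> {"fn": "apply_moves", "kwargs": {"rows": [[0,0,0,0,0,0],[0,0,0,0,0,0],[0,0,0,0,0,0]], "claw": 0.045}}

```text
clock: 7.1
eef_pos: [0.5387, 0.0586, 0.1112]
eef_rot: [0.0, 0.303, 0.953, 0.0]
force: [1.7, 2.5, 2.0]
gripper_width: 0.045
gripper_force: 0.0
```

>>> {"fn": "apply_moves", "kwargs": {"rows": [[0,0,-0.01,0,0,0],[0,0,-0.03,0,0,0],[0,0,-0.04,0,0,0],[0,0,-0.04,0,0,0],[0,0,-0.02,0,0,0]]}}

```text
clock: 7.6
eef_pos: [0.5391, 0.0583, 0.255]
eef_rot: [0.002, 0.303, 0.953, 0.001]
force: [1.2, 0.1, -1.0]
gripper_width: 0.0449
gripper_force: 0.0
```

```bash
python3 -c "
from h import *
go([.551,-.026,.26],54.8)
a=grab('scene','scene4.png')['frame'];b=grab('side','side4.png')['frame'];w=grab('wrist','w4.png')['frame']
im=np.zeros((600,800,3),np.uint8)
im[:400,:400]=cv2.resize(a[150:250,270:370],(400,400),interpolation=cv2.INTER_CUBIC);im[:400,400:]=cv2.resize(b[185:285,290:390],(400,400),interpolation=cv2.INTER_CUBIC)
im[400:,:320]=cv2.resize(w,(320,200));cv2.imwrite('pics/c6.png',im)
"
```

```text
pos [0.5391 0.0583 0.255 ] f [ 1.1867  0.0505 -0.9666] w 0.04488872460688413 turn [ 0.1274  0.1678 -0.0483] shift mm [-58.3266 -62.0022  -5.0338]
```

View pics/c6.png

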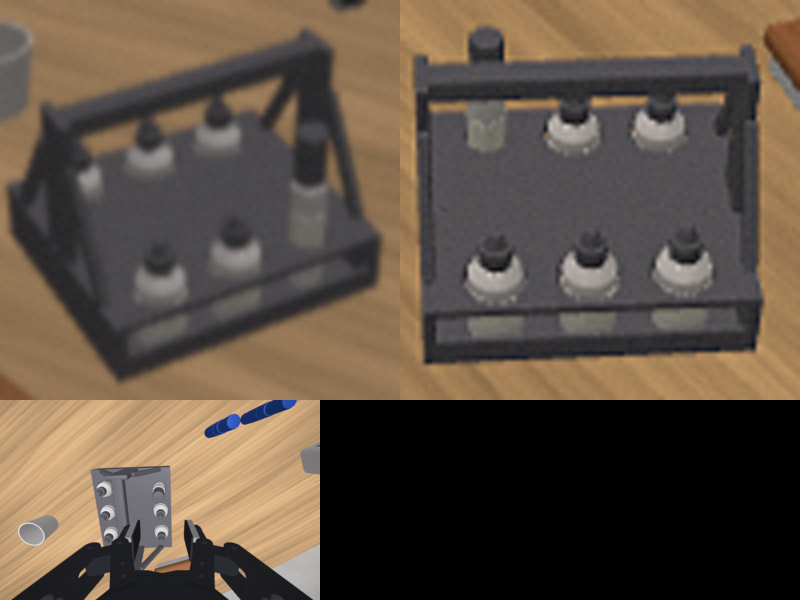

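The tube stands home in its hole, with its top at (486,38) in the right crop, and the other bottles and the carrier are unchanged. The handle bar runs (48,108)→(320,42) in the scene crop and (420,65)→(752,57) in the side crop.

```bash
python3 -c "
from h import *
np.set_printoptions(precision=4,suppress=True)
S=load('scene4');D=load('side4')
sc=lambda u,v:(S,270+u/4-.4,150+v/4-.4); sd=lambda u,v:(D,290+(u-400)/4-.4,185+v/4-.4)
print('tubetop',tri(sc(312,128),sd(486,37)))
A=plane(*sc(58,110),.155);B=plane(*sc(318,44),.155);print('scene ends',A,B,(A+B)/2,np.degrees(np.arctan2(*(A-B)[1::-1])),np.linalg.norm(A-B))
B=plane(*sd(422,66),.155);A=plane(*sd(752,58),.155);print('side ends',A,B,(A+B)/2,np.degrees(np.arctan2(*(A-B)[1::-1])),np.linalg.norm(A-B))
# wrist: handle bar edges at several rows
W=load('w4');g=cv2.cvtColor(W['frame'],cv2.COLOR_BGR2GRAY)
for t in(-60,-30,0,30,60):
  print(t,proj(W,[.5489+.000817*t,-.0247-.000576*t,.155]))
for v in(150,170,190,210): print(v,g[v,225:290].tolist())
go([.5489,-.0247,.26],54.8)
"
```

```text
tubetop (array([0.534 , 0.0533, 0.131 ]), [np.float64(0.0008001359990422514), np.float64(0.000800135999042258)])
scene ends [ 0.623  -0.0804  0.155 ] [0.474  0.0295 0.155 ] [ 0.5485 -0.0254  0.155 ] -36.401260786481856 0.18521456625948898
side ends [ 0.6325 -0.078   0.155 ] [0.4719 0.0288 0.155 ] [ 0.5522 -0.0246  0.155 ] -33.62303781101243 0.19291421287036187
-60 [243.7297 201.469 ]
-30 [246.6533 237.0382]
0 [249.3759 270.1627]
30 [251.9176 301.0862]
60 [254.2958 330.0211]
150 [77, 78, 80, 81, 83, 84, 84, 87, 86, 86, 87, 90, 90, 90, 92, 93, 94, 93, 96, 98, 98, 98, 98, 99, 100, 100, 101, 99, 87, 72, 66, 64, 62, 63, 61, 61, 61, 76, 96, 105, 104, 106, 109, 111, 98, 88, 85, 86, 85, 85, 85, 84, 84, 81, 79, 77, 78, 78, 83, 90, 95, 105, 112, 115, 116]
170 [110, 114, 114, 114, 117, 117, 118, 118, 117, 119, 121, 121, 121, 124, 123, 124, 124, 119, 107, 99, 87, 69, 64, 62, 63, 90, 113, 118, 118, 118, 117, 117, 119, 117, 119, 119, 118, 119, 119, 120, 119, 119, 119, 120, 119, 120, 118, 121, 120, 120, 119, 120, 120, 120, 119, 120, 120, 120, 119, 120, 120, 122, 122, 121, 122]
190 [108, 104, 108, 113, 113, 115, 114, 114, 116, 117, 117, 119, 119, 120, 121, 122, 122, 124, 124, 118, 109, 102, 91, 73, 64, 63, 61, 79, 105, 115, 116, 115, 116, 115, 115, 115, 116, 117, 116, 116, 115, 115, 117, 116, 116, 114, 115, 117, 116, 115, 117, 116, 115, 116, 118, 116, 117, 117, 115, 117, 117, 116, 116, 116, 116]
210 [113, 113, 113, 108, 104, 110, 113, 113, 114, 113, 115, 115, 114, 117, 117, 118, 120, 120, 119, 123, 123, 120, 112, 103, 92, 77, 65, 63, 63, 77, 103, 114, 114, 113, 113, 114, 114, 114, 112, 115, 114, 114, 115, 115, 114, 115, 116, 114, 114, 113, 115, 114, 114, 114, 114, 116, 114, 113, 114, 114, 113, 114, 115, 113, 114]
pos [0.5387 0.0583 0.2527] f [ 0.4843 -0.8002  0.127 ] w 0.04512441086712594 turn [ 0.0943  0.1241 -0.0506] shift mm [-56.1698 -61.9185  -7.3325]
```

```bash
python3 -c "
from h import *
np.set_printoptions(precision=4,suppress=True)
W=load('w4');g=cv2.cvtColor(W['frame'],cv2.COLOR_BGR2GRAY)
L=[];R=[]
for v in range(180,232,4):
  r=g[v].astype(int)
  u0=int(247+(v-190)*.12); seg=r[u0-8:u0+8]; ur=u0-8+np.argmin(np.diff(seg))+.5
  v0=int(226+(v-190)*.15); sl=r[v0-5:v0+6]; ul=v0-5+np.argmin(sl)
  R.append(plane(W,ur,v,.152)[:2]);L.append(plane(W,ul,v,.152)[:2])
for P in(L,R):
  vx,vy,x,y=cv2.fitLine(np.float32(P)*1000,cv2.DIST_HUBER,0,.01,.01).ravel()
  n=np.array([.577,.817]);print('ang',np.degrees(np.arctan2(vy,vx)),'pt',x,y,[round(float((p*1000)@n),1) for p in P])
print('pred y',1000*np.array([.5489,-.0247])@n)
"
```

```text
ang -32.802967 pt 494.56113 -2.6289732 [282.6, 283.1, 282.8, 282.4, 282.9, 282.6, 283.1, 282.8, 283.3, 283.8, 284.3, 283.9, 284.4]
ang -32.77948 pt 506.03137 9.514593 [298.4, 298.9, 299.4, 299.2, 299.7, 299.5, 300.0, 299.8, 300.4, 300.1, 299.9, 300.4, 300.2]
pred y 296.53540000000004
```

>>> {"fn": "apply_moves", "kwargs": {"rows": [[0,0,0,0,0,-2.2],[0,0,0,0,0,0]], "claw": 0.065}}

```text
clock: 7.95
eef_pos: [0.5372, 0.0582, 0.2497]
eef_rot: [-0.001, 0.284, 0.959, -0.001]
force: [-0.5, 0.3, -0.6]
gripper_width: 0.0651
gripper_force: 0.0
```

```bash
python3 -c "
from h import *
go([.551,-.0265,.25],57)"
```

```text
pos [0.5372 0.0582 0.2497] f [-0.5498  0.313  -0.5716] w 0.06506851735877954 turn [-0.0948 -0.1036 -0.0127] shift mm [-57.6571 -63.5133  -0.2563]
```

>>> {"fn": "apply_moves", "kwargs": {"rows": [[-0.029,-0.032,0,0,0,0],[-0.029,-0.032,0,0,0,0],[0,0,0,0,0,0],[0,0,0,0,0,0]]}}

```text
clock: 8.35
eef_pos: [0.5513, -0.0277, 0.2498]
eef_rot: [-0.001, 0.286, 0.958, -0.0]
force: [0.5, 0.2, -0.5]
gripper_width: 0.0651
gripper_force: 0.0
```

```bash
python3 -c "
from h import *
np.set_printoptions(precision=4,suppress=True)
go([.551,-.0265,.146],57)
W=grab('wrist','w5.png');g=cv2.cvtColor(W['frame'],cv2.COLOR_BGR2GRAY)
print(proj(W,[.551,-.0265,.155]),proj(W,[.551-.05*.838,-.0265+.05*.545,.155]))
cv2.imwrite('pics/c7.png',W['frame'])"
```

```text
pos [ 0.5513 -0.0277  0.2498] f [ 0.5197  0.1571 -0.4511] w 0.06514082674751787 turn [-0.0563 -0.1179 -0.215 ] shift mm [  0.8892   0.8125 103.808 ]
[325.9025 208.5781] [325.765  142.4917]
```

View pics/c7.png

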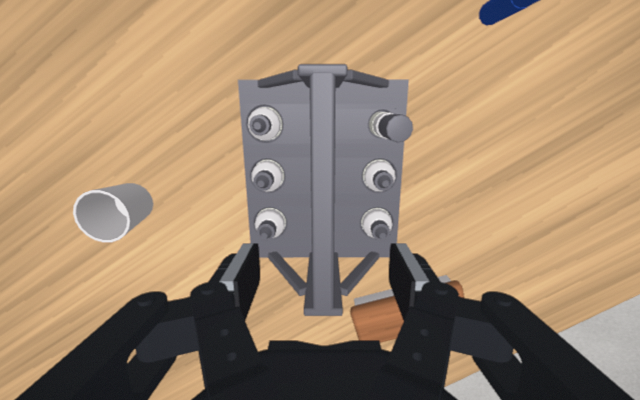

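The wrist view shows the handle straight up the picture at column ~322, from row ~66 to ~314, between the open fingers. The tube and five bottles are all in place.

```bash
python3 -c "
from h import *
np.set_printoptions(precision=4,suppress=True)
W=load('w5')
A=plane(W,323,66,.155);B=plane(W,323,305,.155);C=plane(W,323,315,.155);print(A,B,C,(A+B)/2,(A+C)/2,np.linalg.norm(A-B),np.linalg.norm(A-C))
go((A+C)/2,57)
# bottle rows: middle bottle tips z .083
print(plane(W,263,181,.083),plane(W,384,181,.083),(plane(W,263,181,.083)+plane(W,384,181,.083))/2)"
```

```text
[0.4656 0.0269 0.155 ] [ 0.6215 -0.0755  0.155 ] [ 0.6298 -0.0809  0.155 ] [ 0.5436 -0.0243  0.155 ] [ 0.5477 -0.027   0.155 ] 0.18652521454978999 0.19646573778232027
pos [ 0.5513 -0.0269  0.25  ] f [-0.1112  0.6446 -0.3857] w 0.06450505738772296 turn [-0.0409 -0.1105 -0.1409] shift mm [ 2.9333 -2.0704 94.9722]
[ 0.5128 -0.0755  0.083 ] [0.5785 0.0247 0.083 ] [ 0.5457 -0.0254  0.083 ]
```

>>> {"fn": "apply_moves", "kwargs": {"rows": [[0.0025,-0.0015,0.03,0,0,0],[0,0,0.03,0,0,0],[0,0,0.025,0,0,0],[0,0,0.014,0,0,0],[0,0,0.005,0,0,0]]}}

```text
clock: 8.9
eef_pos: [0.548, -0.0259, 0.1455]
eef_rot: [-0.001, 0.284, 0.959, -0.0]
force: [-0.3, 0.4, 0.5]
gripper_width: 0.0649
gripper_force: 0.0
```

>>> {"fn": "apply_moves", "kwargs": {"rows": [[0,0,0,0,0,0],[0,0,0,0,0,0],[0,0,0,0,0,0],[0,0,0,0,0,0],[0,0,0,0,0,0]], "claw": 0.0}}

```text
clock: 9.4
eef_pos: [0.5495, -0.0269, 0.1479]
eef_rot: [0.001, 0.284, 0.959, 0.0]
force: [-0.4, -0.3, 6.4]
gripper_width: 0.017
gripper_force: 62.1
```

```bash
python3 -c "
from h import *
go([.551,-.0265,.146],57);s=env.observe();print(s['gripper_force'],s['wrist_torque'],s['eef_rot'])"
```

```text
pos [ 0.5495 -0.0269  0.1479] f [-0.4258 -0.3216  6.4458] w 0.01702219565371782 turn [ 0.0349  0.0707 -0.0472] shift mm [-1.0084  1.1757  1.891 ]
62.071133852005005 [-0.02    0.1773  0.0637] [0.0007 0.2844 0.9587 0.0001]
```

Firmly gripped. Now a gentle lift.

>>> {"fn": "apply_moves", "kwargs": {"rows": [[0,0,-0.002,0,0,0],[0,0,-0.004,0,0,0],[0,0,-0.005,0,0,0],[0,0,-0.005,0,0,0],[0,0,-0.006,0,0,0]]}}

```text
clock: 9.9
eef_pos: [0.5489, -0.0268, 0.1693]
eef_rot: [-0.0, 0.284, 0.959, -0.0]
force: [-0.7, 0.3, -6.7]
gripper_width: 0.0165
gripper_force: 60.5
```

>>> {"fn": "apply_moves", "kwargs": {"rows": [[0,0,-0.006,0,0,0],[0,0,-0.006,0,0,0],[0,0,-0.006,0,0,0],[0,0,-0.006,0,0,0],[0,0,-0.006,0,0,0]]}}

```text
clock: 10.4
eef_pos: [0.549, -0.0268, 0.1995]
eef_rot: [0.0, 0.284, 0.959, 0.0]
force: [0.4, -0.1, -5.1]
gripper_width: 0.0167
gripper_force: 60.5
```

>>> {"fn": "apply_moves", "kwargs": {"rows": [[0,0,-0.006,0,0,0],[0,0,-0.006,0,0,0],[0,0,-0.006,0,0,0],[0,0,-0.006,0,0,0],[0,0,-0.006,0,0,0]]}}

```text
clock: 10.9
eef_pos: [0.549, -0.0268, 0.2295]
eef_rot: [-0.0, 0.284, 0.959, -0.0]
force: [-0.6, 0.1, -6.2]
gripper_width: 0.0171
gripper_force: 60.5
```

>>> {"fn": "apply_moves", "kwargs": {"rows": [[0,0,-0.006,0,0,0],[0,0,-0.006,0,0,0],[0,0,-0.005,0,0,0],[0,0,-0.003,0,0,0],[0,0,-0.001,0,0,0]]}}

```text
clock: 11.4
eef_pos: [0.5492, -0.0268, 0.2504]
eef_rot: [0.0, 0.284, 0.959, 0.0]
force: [0.0, -0.1, -6.3]
gripper_width: 0.0171
gripper_force: 60.5
```

>>> {"fn": "apply_moves", "kwargs": {"rows": [[0,0,0,0,0,0],[0,0,0,0,0,0],[0,0,0,0,0,0],[0,0,0,0,0,0],[0,0,0,0,0,0]]}}

```text
clock: 11.9
eef_pos: [0.549, -0.0268, 0.2498]
eef_rot: [-0.0, 0.284, 0.959, -0.0]
force: [0.3, 0.1, -5.9]
gripper_width: 0.0173
gripper_force: 60.5
```

```bash
python3 -c "
from h import *
go([.551,-.0265,.246],57);s=env.observe();print(s['gripper_force'],s['wrist_torque'],s['eef_rot'],s['joint_velocities'])
a=grab('scene','scene6.png')['frame'];b=grab('side','side6.png')['frame']
p=proj(load('scene6'),[.55,-.026,.18]).astype(int);q=proj(load('side6'),[.55,-.026,.18]).astype(int);w=65;print(p,q)
cv2.imwrite('pics/c8.png',np.hstack([cv2.resize(f[max(0,c[1]-w):c[1]+w,c[0]-w:c[0]+w],(400,400)) for f,c in((a,p),(b,q))]))"
```

```text
pos [ 0.549  -0.0268  0.2498] f [ 0.2805  0.0883 -5.8898] w 0.01727246067098638 turn [-0.0062 -0.0096 -0.0453] shift mm [-1.5313  1.3297  3.849 ]
60.47464728355408 [ 0.0134 -0.0411  0.0457] [-0.0001  0.2844  0.9587 -0.    ] [ 0.0016 -0.0025 -0.0019  0.0007 -0.0003 -0.0019]
[317 160] [336 192]
```

View pics/c8.png

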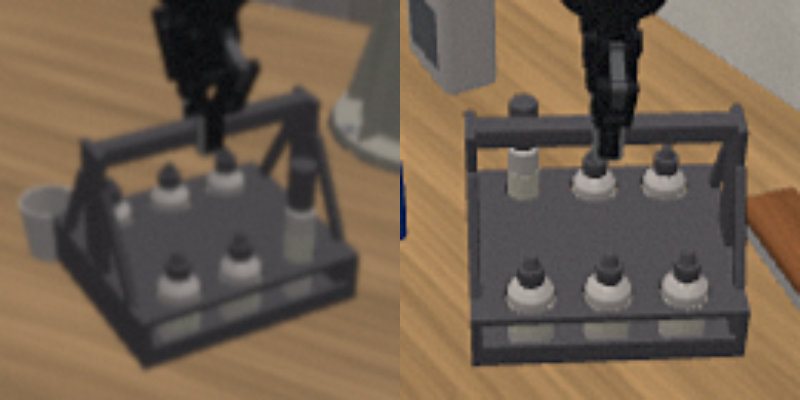

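The carrier hangs about 10 cm up with all six in their holes. Handle ends: scene (85,145) and (310,95), side (470,118) and (740,110).

```bash
python3 -c "
from h import *
np.set_printoptions(precision=4,suppress=True)
S=load('scene6');D=load('side6');k=130/400
s=lambda u,v:(S,252+u*k,95+v*k);d=lambda u,v:(D,271+(u-400)*k,127+v*k)
print('handle end -x',tri(s(309,93),d(470,114)));print('handle end +x',tri(s(92,143),d(741,106)))
print('floor corner near robot/scene',[tri(s(146,365),d(745,300))])
r=env.hand_in();print(r)"
```

```text
handle end -x (array([0.4729, 0.0318, 0.2586]), [np.float64(0.0006177075905363733), np.float64(0.0006177075905363837)])
handle end +x (array([ 0.6329, -0.0751,  0.2614]), [np.float64(0.001113483215739841), np.float64(0.0011134832157397537)])
floor corner near robot/scene [(array([ 0.6476, -0.0559,  0.0585]), [np.float64(0.02737639140748933), np.float64(0.027376391407489452)])]
the job is handed in; nothing more can be done
None
```

The tube is fully home in the slim hole and released. The carrier is held still about 10 cm above the counter, level to within about 1°, with all the bottles in their holes; the job is handed in at about 12 s, and no verdict came back.

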